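# Open the isolating transformer's access panel

### The job

Take the flat-blade screwdriver from the stand and use it to turn both slotted cam fasteners on top of the bench transformer a quarter turn counter-clockwise, as far as they go, so that the access panel is free. Put the screwdriver back upright in a hole of the stand, then lift the panel off by its handle and lay it flat, handle up, on the rubber mat. Do not drop either of them, and leave the drill, the pliers, the battery and the other screwdriver where they are.

Things in the scene. Friction and masses are not known exactly. Their poses are not given: they have to be found in the camera images.
- casing: Fixed bench isolating transformer: a grey sheet-metal box 220 (x) x 290 (y) x 95 mm high; origin under its centre at bench level, z up, front with the outlets faces its -x. In its flat top is a 124 x 174 mm opening, filled flush by the access panel.
- panel: Loose access panel, bare aluminium, 120 (x) x 170 (y) x 5 mm, about 0.36 kg, flush in the casing's opening with 2 mm play all round, on a ledge 5 mm below the casing's top. Origin at the centre of its underside, z up. Only the two cam tongues, 2 mm above it, hold it down; once both are turned it lifts straight up.
- panel_handle (a point): Centre of the panel's bow handle, on the axis of its bar: a round steel bar 11 mm thick and 90 mm long overall along the panel's y axis, straight and level over the middle 76 mm, 38 mm above the panel's upper face (43 mm above its underside). Axes as the panel's.
- fastener_left (a joint): Turn (rad) of the fastener by the panel's +y edge: 0 locked, 1.571 at its stop, open; counter-clockwise from above opens. Starts at 0 to 0.2; friction of 0.12 N m holds it where left. Steel head 30 mm across, top 14 mm above the casing, over a cam tongue that reaches 30 mm from the axis and, locked, lies over the panel; the panel clears it above about 1.15.
- fastener_right (a joint): The same for the like fastener by the panel's -y edge; it too opens counter-clockwise seen from above. The blade has 0.17 rad of play in either slot, so turn the blade about 0.2 rad more than the fastener is to turn.
- fastener_left_slot (a point): Middle of the left fastener's slot floor, on its turning axis, 6 mm above the casing's top, 104 mm from the casing's centre along +y. The straight slot crosses the whole head: 5.5 mm wide, 8 mm deep, bevelled to 9.6 mm wide at the top. x runs along the slot towards the tongue's end (locked: to the panel), z up; turns with the fastener.
- fastener_right_slot (a point): The same for the right fastener, 104 mm from the casing's centre along -y.
- stand: Fixed screwdriver stand of bent dark sheet steel: a shelf 180 (x) x 64 (y) x 5 mm whose top is 95 mm above the bench, with a leg at each x end and three 24 mm holes in a row along x, 60 mm apart. Origin under its centre at bench level.
- stand_hole0 (a point): Mouth of the hole at the -x end, on the shelf's upper face.
- stand_hole1 (a point): Mouth of the middle hole, on the shelf's upper face; empty at the start.
- stand_hole2 (a point): Mouth of the hole at the +x end, on the shelf's upper face.
- screwdriver: Loose flat-blade screwdriver, 160 mm, 0.16 kg, upright in an end hole of the stand. Origin at the middle of the blade's edge (tip), z up the shaft, x along the blade's width. Blade 16 mm wide, 2.8 thick for 10 mm; shaft 10 thick; 35 mm collar 75 to 81 mm above the tip rests on the shelf, so the tip hangs 75 mm below its top.
- screwdriver_grip (a point): On the screwdriver's axis, 122 mm above its tip, in the middle of its grey hexagonal handle: straight from 81 to 150 mm above the tip, then tapering to 160; 30 mm across flats, two flats facing along its +x and -x, the others every 60 degrees. Axes as the screwdriver's.
- cross_driver: The other, slim cross-point screwdriver with a round handle 22 mm thick, 167 mm long, in the other end hole of the stand; to be left there. Origin at its tip, z up.
- mat: Fixed rubber bench mat, 260 (x) x 230 (y) x 4 mm, origin under its centre at bench level.
- drill: Cordless drill lying on its side, about 190 x 190 x 58 mm, a bystander.
- pliers: Pliers with blue handles, 180 mm long, lying flat, a bystander.
- battery: Black tool battery, 62 x 105 x 56 mm, a bystander.
Things that resemble listed ones, but are neither listed nor needed, are in the scene too. There is more than one size of the panel; the one meant has the size given above.

How it is judged:
By the outcome, as a careful person would: the job done as asked, in the order asked, and still so for the second after the job is handed in, with the robot touching nothing.
It also fails if it takes over 72 s, if anything falls off the work surface, if the arm or the gripper's body presses on something with over 40 N, if the wrist force passes 120 N, or if a joint passes its speed limit or range.

### The arm

A 6-joint arm with a two-finger parallel gripper is mounted at the origin on the work surface. World frame = base frame: x ahead of the robot, y to its left, z up, the work surface at z = 0. Lengths are in m, angles in rad, forces in N, time in s.
With the tool pointing down it reaches from about 0.3 to 0.95 m from the base axis. Payload 3.1 kg.
Tool frame: the origin (TCP) lies at the very end of the fingers, on their centre line; the grasp point (between the pads) lies env.grip_point_offset behind it (env.grip_point_offset is the distance from the TCP to the grasp point, in m); z points along the fingers, y is the direction in which the jaws open and shut (so a half turn about z gives the same grasp; the last joint's range is limited). The gripper opens to 85 mm and grips with 20 to 120 N. Pads are 22 mm wide; open, the fingers measure 114 mm over their backs; the gripper's body (76 mm by 85 mm) begins 54 mm behind the grasp point. The pads swing forward as they close: fully open they stand 13 mm farther back than shut.
Start: joints at [-1.41, 0.308, 1.634, -0, 1.2, -0.07], TCP at [0.143, -0.608, 0.231] pointing down, gripper open.
Joint ranges: [-3.06, 3.06], [-0.79, 1.96], [0.05, 2.63], [-1.19, 4.34], [0.05, 2.64], [-2.94, 2.94]. Speed limits (rad/s): [2.79, 2.79, 3.14, 3.14, 3.14, 3.14].

### API

Orientations are given as a unit quaternion [w, x, y, z].
In Python, from plant import env gives the robot as it stands.
- The arm moves only by the tool send_rows, never from a script. Its argument "moves" is one flat list of numbers, 4 for each row, row after row: the shift along the tool's x, y, z normalised to -1 to 1, where 1 is 0.1 m, then the turn about the tool's z normalised to -1 to 1, where 1 is 0.5 rad. In form: [dx, dy, dz, roll, dx, dy, dz, roll, ...]. A call has exactly 10 rows; each row is the pose to reach, as a shift and turn from the pose commanded when the call began, along the tool's axes at that moment; what a row does not reach only later rows make up. A row lasts 1/10 s, in which the tool goes at most 50 mm and 8.59 degrees, less where a joint would pass 70% of its speed; a pose out of reach is approached as far as the arm can. A call with a number of a shift or a turn outside -1 to 1 is refused whole. A call with a gripper value outside its range is refused whole. "hand" is the gripper command: -1 is fully open, 1 is shut, values between are in proportion, set as the call begins (left out, the last holds). The fingers move at their own pace and stop on an object; "force" is the grip in N (left out, the last holds). Time passes only in rows, so rows that repeat a pose let the fingers close, or fill a call up. It gives the time, the measured TCP pose, the force and the opening at its end, in the units of the state.
- env.state(): the state, without advancing time (a new reading comes with each control period).
- env.grab_frame(name): name is "side" or "top"; returns the picture (420x560x3 uint8, blue, green, red); there is no depth.
- env.camera_info(name): a dict with "fovy" (degrees; the focal length in pixels is half the picture's height over the tangent of half this angle, whatever the lens; pixels are square), "cx", "cy" (the principal point, pixels), "k1" (the pictures are not rectified: a ray, as slopes to the right and down, at radius r is drawn at 1 + k1 r^2 times it, then the intrinsics apply), "R" (3x3) and "t" (3): a world point X has camera coordinates R X + t. Camera axes: x right, y down, z forward; pixel columns grow to the right and rows downward; lengths in m; the calibration is good to about 2 mm. A picture is of the moment at which its call begins. camera_info takes no time and is no camera call.
- env.close_job(): hands the job in, once; it reports no verdict.
The state is a dict: "time": time; "joint_pos": joint angles; "qvel": joint speeds; "joint_efforts": joint torques, N m; "eef_pos": TCP position; "tcp_rot": TCP orientation; "ft_force": force on the tool from outside, world axes, zero at the start; "torque": the same for the moment, N m; "opening": finger opening in m.
Only numpy, scipy, OpenCV 4.12 (cv2) and the standard library are available. Lean on these libraries where they do the work, as an engineer would, in place of code of your own. Each camera call takes 0.05 s, during which the arm holds its last target. There are 200 camera calls.

## Working session

There is one attempt and no reset: what is moved stays moved. The work goes in short steps, Python scripts to look and compute and a tool call to move; the robot and the scene stay as the last step left them, time stands still between calls to the robot, and variables do not carry over. Pictures are saved under pics/ and viewed, about 8 in all and at most 12, crops included, and the job is handed in when it is done.

Besides the shell and the picture viewer there is one more tool, called after "Emit:" in YAML: its name, and indented under it one key for each argument. send_rows: Moves the arm, as the interface text tells. Scaled input: -1 to 1 covers 0.1 m each way for a shift and 0.5 rad each way for a turn. Its arguments: {"type":"object","properties":{"moves":{"type":"array"},"hand":{"type":"number"},"force":{"type":"number"}},"required":["moves"]}

```bash
mkdir -p pics; ls
cat > h.py <<'E'
import numpy as np, cv2
from plant import env
def info(n):
    c=env.camera_info(n); f=210/np.tan(np.radians(c["fovy"])/2); return c,f,np.array(c["R"]),np.array(c["t"])
def ray(n,u,v):
    c,f,R,t=info(n); d=np.array([(u-c["cx"])/f,(v-c["cy"])/f]); s=d.copy()
    for _ in range(30): s=d/(1+c["k1"]*(s@s))
    return -R.T@t, R.T@np.array([s[0],s[1],1.])
def onz(n,u,v,z):
    o,d=ray(n,u,v); return o+d*(z-o[2])/d[2]
def proj(n,X):
    c,f,R,t=info(n); p=R@np.array(X)+t; s=p[:2]/p[2]; s=s*(1+c["k1"]*(s@s)); return s[0]*f+c["cx"],s[1]*f+c["cy"]
def tri(a,b):
    A=np.zeros((3,3));r=np.zeros(3);L=[]
    for n,u,v in (a,b):
        o,d=ray(n,u,v); d/=np.linalg.norm(d); P=np.eye(3)-np.outer(d,d); A+=P; r+=P@o; L.append((P,o))
    x=np.linalg.solve(A,r); return x,[np.linalg.norm(P@(x-o)) for P,o in L]
E
python3 - <<'E'
from h import *
for n in("top","side"):
    im=env.grab_frame(n); cv2.imwrite(f"pics/{n}0.png",im); c=env.camera_info(n); print(n,c, "pos",-np.array(c["R"]).T@np.array(c["t"]))
print(env.state(),env.grip_point_offset)
E
```

```text
pics
top {'fovy': 56.70912498013007, 'cx': 278.56575075962974, 'cy': 207.18710500169365, 'k1': -0.09336829936254028, 'R': array([[ 0.01970365, -0.99967082,  0.01643249],
       [-0.98897224, -0.02190049, -0.14647277],
       [ 0.14678443, -0.01336523, -0.98907821]]), 't': array([-0.01943535,  0.48121054,  1.00259655])} pos [0.32912125 0.00450973 1.06245001]
side {'fovy': 46.31230306114718, 'cx': 276.0784600204042, 'cy': 205.248200068597, 'k1': -0.06259291482365209, 'R': array([[-9.63286151e-01, -2.68476723e-01,  2.02662877e-04],
       [-1.80773389e-01,  6.48050839e-01, -7.39831799e-01],
       [ 1.98496281e-01, -7.12706362e-01, -6.72791846e-01]]), 't': array([0.46766007, 0.18292159, 1.20487152])} pos [0.2443953  0.86573295 0.94586417]
{'time': 0.1, 'joint_pos': array([-1.40968328e+00,  3.08934211e-01,  1.63503682e+00,  1.03092099e-05,
        1.19972100e+00, -6.96925035e-02]), 'qvel': array([-0.00106269, -0.00224693, -0.00346343,  0.00046964, -0.0002743 ,
        0.00137899]), 'joint_efforts': array([-7.03031910e-04, -4.16408122e+01, -2.77644753e+01, -1.92287775e-04,
        4.05567553e-03,  7.93265144e-06]), 'eef_pos': array([ 0.14283803, -0.60769852,  0.23016248]), 'tcp_rot': array([-1.04881060e-03,  9.93348155e-01,  1.15144868e-01, -4.31680067e-05]), 'ft_force': array([ 0.63266677,  0.56122421, -0.52543529]), 'torque': array([-0.03528316, -0.01078189,  0.01604576]), 'opening': 0.0853207863557454} 0.0187
```

View pics/top0.png

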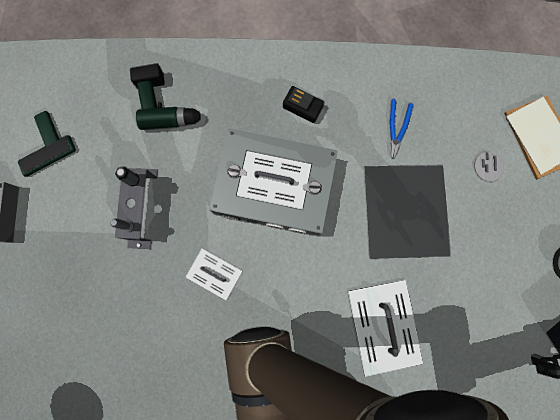

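View pics/side0.png

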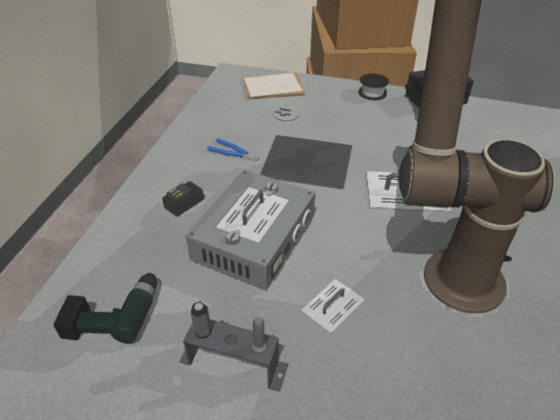

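The top view shows the stand at about (135,205), with upright drivers at (125,176) and (120,223). The casing panel is at (273,178), with decoy panels at (214,273) and (385,327), and the mat is at (408,212). Candidates for the flat driver are the thick handle at side (200,318) and the slim one at side (258,330). I'll check that with one close crop.

Run:
```python
import cv2,numpy as np
t=cv2.imread("pics/top0.png");s=cv2.imread("pics/side0.png")
r=lambda a,w,h:cv2.resize(a,(w,h),interpolation=cv2.INTER_CUBIC)
a=r(s[290:390,170:300],390,300)   #x3
b=r(t[155:255,90:190],390,300) if 0 else r(t[155:255,95:225],390,300) #x3
c=r(t[125:235,205:350],800-10,290)[:, :] if 0 else r(t[150:210,215:335],400,200)
top=np.hstack([a,np.zeros((300,10,3),np.uint8),b])
c=r(t[145:220,210:350],560,300); 
d=r(s[175:250,215:290-15],230,288)
bot=np.zeros((300,790,3),np.uint8);bot[:,:560]=c;bot[:288,560:790]=d
cv2.imwrite("pics/c1.png",np.vstack([top,bot]))
```

```text
(no output)
```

View pics/c1.png

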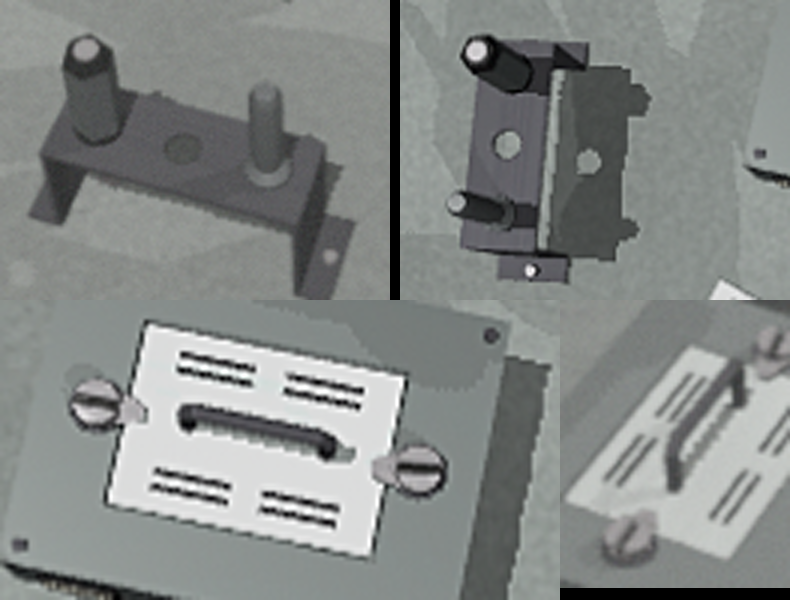

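The crop shows the hexagonal flat driver at the stand's far (+x) end, top cap at about (121,172). The slim round one is at the -x end, about (114,223). The casing panel's fasteners are at about (234,171) and (315,187), tongues over the panel. Next I'll measure.

Run:
```python
from h import *
t=cv2.imread("pics/top0.png");s=cv2.imread("pics/side0.png")
print("sd top tri",tri(("top",120.7,171.7),("side",198.6,306.4)))
print("hole1 ",onz("top",130.4,202.7,.095), tri(("top",130.4,202.7),("side",230.3,339.5)))
L=onz("top",234.2,170.6,.109);R=onz("top",314.6,187.4,.109);print("fast",L,R,np.linalg.norm(L-R),"mid",(L+R)/2,"yaw",np.degrees(np.arctan2(-(L-R)[0],(L-R)[1])))
print("fast tri L",tri(("top",234.2,170.6),("side",215+70/3.83,175+(543-300)/3.84)))
def quad(m,z,n="top"):
    cs=cv2.findContours(m,cv2.RETR_EXTERNAL,cv2.CHAIN_APPROX_NONE)[0];c=max(cs,key=cv2.contourArea)
    P=np.array([onz(n,*p[0].astype(float),z)[:2] for p in c]); return cv2.minAreaRect((P*1000).astype(np.float32))
g=cv2.cvtColor(t,cv2.COLOR_BGR2GRAY)
m=np.zeros_like(g);m[140:215,230:318]=(g[140:215,230:318]>190)*255
m=cv2.morphologyEx(m,cv2.MORPH_CLOSE,np.ones((5,5)));print("panel",quad(m,.095))
m=np.zeros_like(g);m[155:270,355:460]=(g[155:270,355:460]<85)*255
m=cv2.morphologyEx(m,cv2.MORPH_CLOSE,np.ones((5,5)));print("mat",quad(m,.004))
r=lambda a,k:cv2.resize(a,None,fx=k,fy=k,interpolation=cv2.INTER_CUBIC)
a=r(t[155:195,105:145],10);b=r(s[295:335,180:220],10)
o=np.hstack([a,b]);o=np.clip(o.astype(float)*1.8,0,255).astype(np.uint8)
cv2.imwrite("pics/c2.png",o)
```

```text
sd top tri (array([0.53681121, 0.36628929, 0.17643575]), [np.float64(0.00011019702251542986), np.float64(0.00011019702251552073)])
hole1  [0.47587882 0.36756686 0.095     ] (array([0.47696918, 0.36899205, 0.09149322]), [np.float64(0.0005569183650844207), np.float64(0.0005569183650843619)])
fast [0.56106596 0.10492209 0.109     ] [ 0.52266484 -0.09755767  0.109     ] 0.20608905800254132 mid [0.5418654  0.00368221 0.109     ] yaw -10.738837123386407
fast tri L (array([0.56335586, 0.10617164, 0.09585098]), [np.float64(0.0008902496424399097), np.float64(0.0008902496424399622)])
panel ((544.3435668945312, 6.8626708984375), (170.9569854736328, 118.75360870361328), 79.40857696533203)
mat ((484.4794616699219, -368.509033203125), (259.30816650390625, 228.9484405517578), 2.533780574798584)
```

View pics/c2.png

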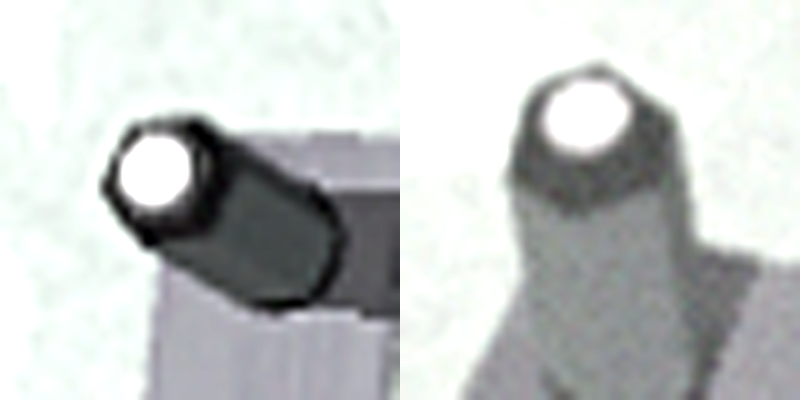

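Run:
```python
from h import *
for n,V,ox,oy in(("side",[(110,180),(175,213),(270,170),(270,115),(200,65),(125,100)],180,295),("top",[(103,185),(150,243),(212,233),(222,150),(205,118),(130,122)],105,155)):
    P=np.array([onz(n,ox+u/10-.45,oy+v/10-.45,.170)[:2] for u,v in V]);c=P.mean(0);d=P-c
    print(n,c,np.round(np.hypot(*d.T)*1000),np.round(np.degrees(np.arctan2(d[:,1],d[:,0]))), np.round(np.degrees(np.arctan2(d[:,1],d[:,0]))%60))
t=cv2.imread("pics/top0.png");g=cv2.cvtColor(t,cv2.COLOR_BGR2GRAY)
# stand shelf angle: print hole1 & hex of stand edge
m=np.zeros_like(g);m[165:250,115:150]=(g[165:250,115:150]<200)*255
hsv=cv2.cvtColor(t,cv2.COLOR_BGR2HSV)
for (u,v) in((128,190),(140,200),(125,235),(234,165),(240,172),(250,200),(220,190)):print((u,v),t[v,u],hsv[v,u])
st=env.state()
print(np.degrees(np.arctan2(*(cv2.minAreaRect(np.float32([[0,0],[1,1]]))[0]))))
```

```text
side [0.53701904 0.36673919] [17. 17. 17. 16. 18. 17.] [  48.  101.  172. -142.  -73.  -18.] [48. 41. 52. 38. 47. 42.]
top [0.53760354 0.36673497] [16. 17. 18. 14. 16. 17.] [  99.  168. -141.  -62.  -27.   41.] [39. 48. 39. 58. 33. 41.]
(128, 190) [101  95  95] [120  15 101]
(140, 200) [105 100 101] [126  12 105]
(125, 235) [104  98  99] [125  15 104]
(234, 165) [159 158 161] [170   5 161]
(240, 172) [174 173 175] [165   3 175]
(250, 200) [149 152 144] [ 79  13 152]
(220, 190) [152 155 146] [ 80  15 155]
45.0
```

Driver axis is at about (0.537, 0.367), flat normals at about 14/74/134°, circumradius 17 mm as expected, and top near z 0.18 — all consistent. I'm moving towards the stand.

Emit:
send_rows:
  moves: [0.07,-0.1,0,0,0.13,-0.19,0,0,0.2,-0.29,0,0,0.27,-0.38,0,0,0.34,-0.48,0,0,0.4,-0.57,0,0,0.47,-0.67,0,0,0.54,-0.76,0,0,0.6,-0.86,0,0,0.67,-0.95,0,0]
  hand: -1
  force: 90

```text
time: 1.1
eef_pos: [0.1867, -0.4997, 0.2313]
tcp_rot: [-0.0, 0.993, 0.115, -0.0]
ft_force: [0.4, -0.0, 0.3]
opening: 0.0854
```

Emit:
send_rows:
  moves: [0.07,-0.1,0,0,0.13,-0.19,0,0,0.2,-0.29,0,0,0.27,-0.38,0,0,0.34,-0.48,0,0,0.4,-0.57,0,0,0.47,-0.67,0,0,0.54,-0.76,0,0,0.6,-0.86,0,0,0.67,-0.95,0,0]

```text
time: 2.1
eef_pos: [0.2302, -0.3919, 0.2313]
tcp_rot: [-0.0, 0.993, 0.115, -0.0]
ft_force: [0.6, -0.5, 0.1]
opening: 0.0854
```

Emit:
send_rows:
  moves: [0.07,-0.1,0,0,0.13,-0.19,0,0,0.2,-0.29,0,0,0.27,-0.38,0,0,0.34,-0.48,0,0,0.4,-0.57,0,0,0.47,-0.67,0,0,0.54,-0.76,0,0,0.6,-0.86,0,0,0.67,-0.95,0,0]

```text
time: 3.1
eef_pos: [0.2736, -0.2841, 0.2313]
tcp_rot: [-0.0, 0.993, 0.115, -0.0]
ft_force: [0.6, -0.0, 0.5]
opening: 0.0856
```

Emit:
send_rows:
  moves: [0.07,-0.1,0,0,0.13,-0.19,0,0,0.2,-0.29,0,0,0.27,-0.38,0,0,0.34,-0.48,0,0,0.4,-0.57,0,0,0.47,-0.67,0,0,0.54,-0.76,0,0,0.6,-0.86,0,0,0.67,-0.95,0,0]

```text
time: 4.1
eef_pos: [0.3171, -0.1762, 0.2313]
tcp_rot: [-0.0, 0.993, 0.115, -0.0]
ft_force: [0.3, -0.1, 0.0]
opening: 0.0854
```

Emit:
send_rows:
  moves: [0.07,-0.1,0,0,0.13,-0.19,0,0,0.2,-0.29,0,0,0.27,-0.38,0,0,0.34,-0.48,0,0,0.4,-0.57,0,0,0.47,-0.67,0,0,0.54,-0.76,0,0,0.6,-0.86,0,0,0.67,-0.95,0,0]

```text
time: 5.1
eef_pos: [0.3604, -0.0685, 0.2312]
tcp_rot: [0.0, 0.993, 0.115, -0.0]
ft_force: [-0.2, 1.0, -0.4]
opening: 0.0852
```

Emit:
send_rows:
  moves: [0.07,-0.1,0,0,0.13,-0.19,0,0,0.2,-0.29,0,0,0.27,-0.38,0,0,0.34,-0.48,0,0,0.4,-0.57,0,0,0.47,-0.67,0,0,0.54,-0.76,0,0,0.6,-0.86,0,0,0.67,-0.95,0,0]

```text
time: 6.1
eef_pos: [0.4041, 0.0393, 0.2312]
tcp_rot: [0.0, 0.993, 0.115, -0.0]
ft_force: [0.3, 0.3, -0.0]
opening: 0.0854
```

Emit:
send_rows:
  moves: [0.07,-0.1,0,0,0.13,-0.19,0,0,0.2,-0.29,0,0,0.27,-0.38,0,0,0.34,-0.48,0,0,0.4,-0.57,0,0,0.47,-0.67,0,0,0.54,-0.76,0,0,0.6,-0.86,0,0,0.67,-0.95,0,0]

```text
time: 7.1
eef_pos: [0.4476, 0.1471, 0.2312]
tcp_rot: [-0.0, 0.993, 0.115, -0.0]
ft_force: [0.4, -0.1, -0.0]
opening: 0.0857
```

Emit:
send_rows:
  moves: [0.07,-0.1,0,0,0.13,-0.19,0,0,0.2,-0.29,0,0,0.27,-0.38,0,0,0.34,-0.48,0,0,0.4,-0.57,0,0,0.47,-0.67,0,0,0.54,-0.76,0,0,0.6,-0.86,0,0,0.67,-0.95,0,0]

```text
time: 8.1
eef_pos: [0.4911, 0.2549, 0.2312]
tcp_rot: [0.0, 0.993, 0.115, -0.0]
ft_force: [0.0, 1.0, 0.3]
opening: 0.0852
```

```bash
cat >> h.py <<'E'
from scipy.spatial.transform import Rotation as Ro
def pose():
    s=env.state(); q=s["tcp_rot"]; M=Ro.from_quat([q[1],q[2],q[3],q[0]]).as_matrix(); return s,M
def plan(xyz,psi=None):
    "units (0.1 m, 0.5 rad) from measured pose to TCP target; psi = tool x heading, deg"
    s,M=pose(); d=M.T@(np.array(xyz)-s["eef_pos"])/.1; h=np.degrees(np.arctan2(M[1,0],M[0,0]))
    r=None if psi is None else -np.radians((psi-h+180)%360-180)/.5
    print("t",round(s["time"],2),"tcp",np.round(s["eef_pos"],4),"psi",round(h,1),"tilt",np.round(M[:2,2],4),"q6",round(s["joint_pos"][5],2),"F",np.round(s["ft_force"],1),"T",np.round(s["torque"],2),"op",round(s["opening"],4)); print("  d",np.round(d,3),"roll",r)
E
python3 -c "
from h import *
plan((.537,.3667,.121),-16)"
```

```text
t 8.1 tcp [0.4911 0.2549 0.2312] psi 13.2 tilt [-0.0002 -0.    ] q6 1.74 F [0.  1.  0.3] T [ 0.   -0.    0.02] op 0.0852
  d [ 0.703 -0.983  1.102] roll 1.02031378933568
```

Emit:
send_rows:
  moves: [0.07,-0.1,0,0.15,0.14,-0.2,0,0.3,0.21,-0.3,0,0.45,0.28,-0.4,0,0.6,0.36,-0.5,0,0.75,0.44,-0.62,0,0.9,0.52,-0.73,0,1,0.6,-0.84,0,1,0.66,-0.93,0,1,0.7,-0.98,0.1,1]

```text
time: 9.1
eef_pos: [0.538, 0.3672, 0.2226]
tcp_rot: [-0.001, 0.991, -0.134, 0.001]
ft_force: [-0.1, -0.1, 0.3]
opening: 0.0855
```

Emit:
send_rows:
  moves: [0,0,0.1,0,0,0,0.2,0,0,0,0.32,0,0,0,0.45,0,0,0,0.58,0,0,0,0.7,0,0,0,0.82,0,0,0,0.92,0,0,0,0.98,0,0,0,1,0]

```text
time: 10.1
eef_pos: [0.5362, 0.3652, 0.1202]
tcp_rot: [0.0, 0.991, -0.134, -0.001]
ft_force: [0.6, -0.6, -0.2]
opening: 0.085
```

Emit:
send_rows:
  moves: [0,0,0,0,0,0,0,0,0,0,0,0,0,0,0,0,0,0,0,0,0,0,0,0,0,0,0,0,0,0,0,0,0,0,0,0,0,0,0,0]
  hand: 1
  force: 90

```text
time: 11.1
eef_pos: [0.5373, 0.366, 0.1222]
tcp_rot: [-0.001, 0.991, -0.134, 0.001]
ft_force: [0.1, 1.2, 5.6]
opening: 0.0294
```

```bash
python3 -c "
from h import *
plan((.537,.3667,.121),-16)
t=env.grab_frame('top');s=env.grab_frame('side')
r=lambda a:cv2.resize(a,None,fx=4,fy=4,interpolation=cv2.INTER_CUBIC)
cv2.imwrite('pics/c3.png',np.hstack([r(t[140:240,80:180]),r(s[270:370,160:260])]))"
```

```text
t 11.1 tcp [0.5373 0.366  0.1222] psi -15.4 tilt [0.0015 0.0011] q6 2.37 F [0.1 1.2 5.6] T [ 0.08  0.01 -0.04] op 0.0294
  d [-0.004 -0.006  0.012] roll 0.020097507041382415
```

View pics/c3.png

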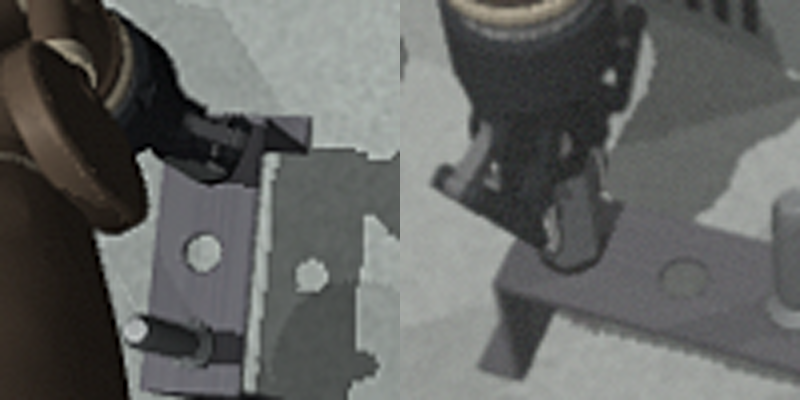

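The grasp is good: opening is 29.4 mm, on the flats. Next I lift and head towards the casing, then look at the blade.

Emit:
send_rows:
  moves: [0,0,-0.1,0,0,0,-0.2,0,0,0,-0.3,0,0,0,-0.4,0,0,0,-0.5,0,0,0,-0.6,0,0,0,-0.7,0,0,0,-0.8,0,0,0,-0.9,0,0,0,-1,0]

```text
time: 12.2
eef_pos: [0.5366, 0.3654, 0.2221]
tcp_rot: [-0.0, 0.991, -0.134, 0.0]
ft_force: [-0.7, 1.0, -2.2]
opening: 0.0295
```

Emit:
send_rows:
  moves: [0.03,0.06,-0.05,0,0.06,0.16,-0.1,0,0.1,0.26,-0.15,0,0.14,0.36,-0.15,0,0.18,0.47,-0.15,0,0.22,0.58,-0.15,0,0.26,0.7,-0.15,0,0.29,0.8,-0.15,0,0.31,0.85,-0.15,0,0.31,0.85,-0.15,0]

```text
time: 13.2
eef_pos: [0.544, 0.2744, 0.2363]
tcp_rot: [0.0, 0.991, -0.135, -0.0]
ft_force: [0.6, 0.2, -2.2]
opening: 0.0291
```

```bash
python3 -c "
from h import *
plan((.562,.105,.237),-16)
t=env.grab_frame('top');s=env.grab_frame('side')
cv2.imwrite('pics/t4.png',t);cv2.imwrite('pics/s4.png',s)
S=env.state()['eef_pos'];tip=S-[0,0,.1033]
print(proj('side',tip),proj('top',tip))
r=lambda a:cv2.resize(a,None,fx=10,fy=10,interpolation=cv2.INTER_CUBIC)
u,v=map(int,proj('side',tip));a,b=map(int,proj('top',tip));print(u,v,a,b)
cv2.imwrite('pics/c4.png',np.hstack([r(s[v-30:v+20,u-20:u+20]),r(t[b-25:b+25,a-20:a+20])]))"
```

```text
t 13.2 tcp [0.544  0.2744 0.2363] psi -15.5 tilt [-0.0001 -0.    ] q6 2.24 F [ 0.6  0.2 -2.2] T [ 0.05  0.02 -0.06] op 0.0291
  d [ 0.626  1.584 -0.007] roll 0.017765554017096372
(np.float64(213.96928421850035), np.float64(283.73994547215773)) (np.float64(163.8041808322776), np.float64(173.68472562988217))
213 283 163 173
```

View pics/c4.png

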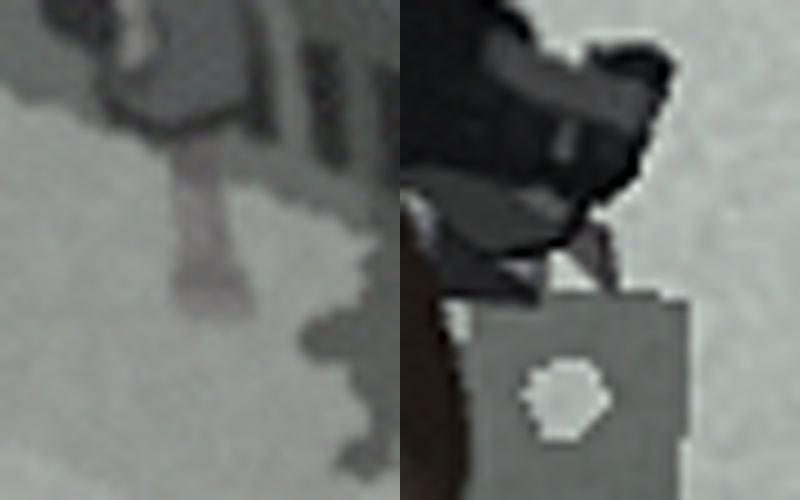

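```bash
python3 -c "
from h import *
S=env.state()['eef_pos'];tip=S-[0,0,.1033]
for a in (14.5,74.5,134.5):
  d=np.array([np.cos(np.radians(a)),np.sin(np.radians(a)),0])*.008
  for n,o in(('side',(193,253)),('top',(143,148))): print(a,n,[tuple(np.round((np.array(proj(n,tip+k*d))-o+.5)*10)) for k in(-1,1)])
s=cv2.imread('pics/s4.png').astype(int)
print((s[278:288,205:224,1]-s[278:288,205:224,2]))
"
```

```text
14.5 side [(np.float64(253.0), np.float64(313.0)), (np.float64(177.0), np.float64(312.0))]
14.5 top [(np.float64(219.0), np.float64(293.0)), (np.float64(207.0), np.float64(231.0))]
74.5 side [(np.float64(237.0), np.float64(287.0)), (np.float64(192.0), np.float64(338.0))]
74.5 top [(np.float64(243.0), np.float64(271.0)), (np.float64(183.0), np.float64(253.0))]
134.5 side [(np.float64(199.0), np.float64(286.0)), (np.float64(230.0), np.float64(339.0))]
134.5 top [(np.float64(237.0), np.float64(240.0)), (np.float64(189.0), np.float64(284.0))]
[[ 3  4  3  5  4  2 -1 -2 -2 -2  0  0  1  3  3  4  4  3  3]
 [ 4  3  4  5  1  0  0 -4 -3 -1 -2  1  2  3  2  3  1  3  5]
 [ 3  3  5  3  3  2 -2 -1  1 -1 -1 -1  1  4  5  3  3  4  4]
 [ 4  2  5  3  3 -2 -2 -1 -3 -1 -3 -4  0  4  7  4  4  4  3]
 [ 6  6  4  3  2  1 -1 -1 -2 -3 -1 -4  1  4  2  4  4  4  3]
 [ 2  4  3  5  4  0 -2 -2 -4 -2 -3 -2 -2  1  2  4  6  4  6]
 [ 3  3  2  3  4  1  0  0  1  0  0  1 -1  4  3  4  3  5  1]
 [ 4  3  6  3  4  3  0  2  3  0  3  3  0  3  2  2  3  2  5]
 [ 2  5  4  7  2  5  1  2  6  3  5  2  4  3  2  4  3  4  4]
 [ 3  3  4  3  4  1  5  2  5  3  3  5  4  0  4  2  2  2  2]]
```

Side view: the blade edge runs level from (210,284) to (218.5,284). That matches the 14.5° option, so the blade is at ψ+30°. Now I'll refine the slot positions and angles from the clean pictures.

```bash
python3 -c "
from h import *
t=cv2.imread('pics/top0.png');s=cv2.imread('pics/side0.png')
for n,im,c,rad in(('top',t,(234.2,170.6),6),('top',t,(314.6,187.4),6),('side',s,(232.9,238),6),('side',s,(271.5,188.5),5)):
  g=cv2.cvtColor(im,cv2.COLOR_BGR2GRAY)
  k=8;p=16
  x0,y0=int(c[0])-p,int(c[1])-p
  G=cv2.resize(g[y0:y0+2*p,x0:x0+2*p],None,fx=k,fy=k,interpolation=cv2.INTER_CUBIC).astype(float)
  Y,X=np.mgrid[:G.shape[0],:G.shape[1]];X=(X+.5)/k-.5+x0;Y=(Y+.5)/k-.5+y0
  cc=np.array(c)
  for _ in range(5):
    R=np.hypot(X-cc[0],Y-cc[1])<rad
    W=np.clip(130-G,0,None)*R
    w=W.sum();cc=np.array([(W*X).sum()/w,(W*Y).sum()/w])
  C=np.cov(np.vstack([X[R],Y[R]]),aweights=W[R]);e,v=np.linalg.eigh(C);d=v[:,1]
  z=.104
  P=onz(n,*cc,z);A=onz(n,*(cc+3*d),z)-P
  print(n,np.round(cc,2),'e',np.round(e,2),'P',np.round(P,4),'slot deg',round(np.degrees(np.arctan2(A[1],A[0]))%180,1))
a=cv2.resize(t[158:200,222:327],None,fx=7,fy=7,interpolation=cv2.INTER_CUBIC);b=cv2.resize(s[180:250,215:285],None,fx=4,fy=4,interpolation=cv2.INTER_CUBIC)
o=np.zeros((294+280,735,3),np.uint8);o[:294]=a;o[294:,:280]=b;cv2.imwrite('pics/c5.png',o)
"
```

```text
top [235.41 173.02] e [7.2  9.23] P [0.5561 0.1021 0.104 ] slot deg 24.5
top [316.84 188.6 ] e [7.7  8.58] P [ 0.5207 -0.1038  0.104 ] slot deg 92.4
side [231.78 241.07] e [ 4.6  10.21] P [0.5598 0.1231 0.104 ] slot deg 12.6
side [272.29 188.54] e [3.94 7.96] P [ 0.5201 -0.0867  0.104 ] slot deg 150.0
```

View pics/c5.png

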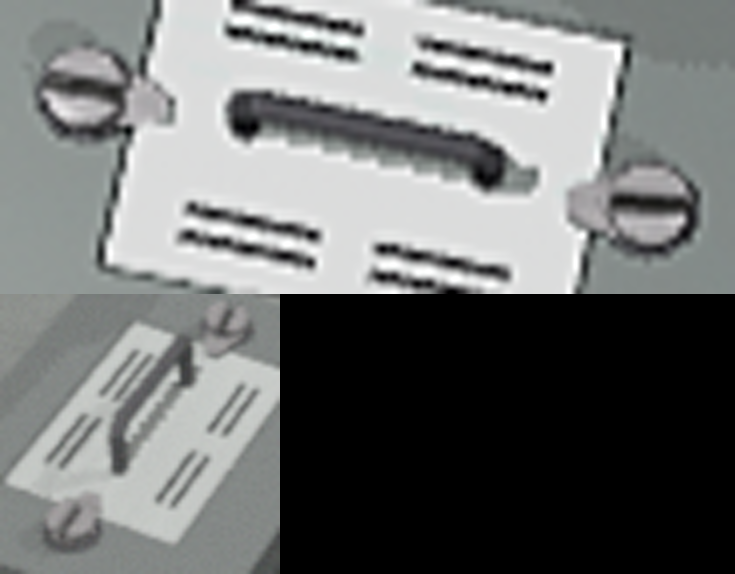

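The crop shows the left slot from (229,170) to (240,171) and the right slot from (309,187) to (321,187). Both tongues point at the panel and are slightly counter-clockwise already.

```bash
python3 -c "
from h import *
f=lambda n,u,v,z:onz(n,222+(u+.5)/7-.5,158+(v+.5)/7-.5,z)
for nm,a,b in(('L',(50,85),(125,92)),('R',(610,205),(692,203))):
  for z in(.105,.109):
    A=f('top',*a,z);B=f('top',*b,z);d=A-B;print(nm,z,np.round((A+B)/2,4),np.degrees(np.arctan2(d[1],d[0]))%180)
L=f('top',87,88,.107);R=f('top',651,204,.107);m=(L+R)/2;d=(L-R);print(L,R,np.linalg.norm(d),m,np.degrees(np.arctan2(d[1],d[0])))
print('head discs',f('top',84,84,.109),f('top',652,203,.109))
# side view slots
h=lambda u,v,z:onz('side',215+(u+.5)/4-.5,180+(v-294+.5)/4-.5,z)
for z in(.107,):print('side L',h(72,521,z),'R',h(226,320,z))
for nm,c in(('L',L),('R',R)):print(nm);plan((c[0],c[1],.237))
"
```

```text
L 0.105 [0.563  0.1057 0.105 ] 85.7781095326261
L 0.109 [0.5621 0.1053 0.109 ] 85.77810953262598
R 0.105 [ 0.5252 -0.0979  0.105 ] 92.79169217904193
R 0.109 [ 0.5244 -0.0975  0.109 ] 92.79169217904204
[0.56272312 0.10568203 0.107     ] [ 0.52482234 -0.09769073  0.107     ] 0.20687422897115323 [0.54377273 0.00399565 0.107     ] 79.44339473381265
head discs [0.56368533 0.10660493 0.109     ] [ 0.52478591 -0.09783362  0.109     ]
side L [0.56180917 0.11070342 0.107     ] R [ 0.52479533 -0.09201353  0.107     ]
L
t 13.3 tcp [0.544  0.2754 0.2364] psi -15.4 tilt [0.0002 0.0006] q6 2.24 F [ 0.7  0.4 -2. ] T [ 0.05 -0.06  0.01] op 0.0291
  d [ 0.633  1.586 -0.007] roll None
R
t 13.3 tcp [0.544  0.2754 0.2364] psi -15.4 tilt [0.0002 0.0006] q6 2.24 F [ 0.7  0.4 -2. ] T [ 0.05 -0.06  0.01] op 0.0291
  d [ 0.809  3.647 -0.008] roll None
```

Emit:
send_rows:
  moves: [0.04,0.1,0,-0.1,0.08,0.2,0,-0.2,0.12,0.3,0,-0.3,0.16,0.4,0,-0.4,0.2,0.5,0,-0.5,0.24,0.6,0,-0.6,0.28,0.7,0,-0.7,0.32,0.8,0,-0.8,0.36,0.9,0,-0.9,0.4,1,0,-1]

```text
time: 14.3
eef_pos: [0.556, 0.1685, 0.2364]
tcp_rot: [-0.0, 0.993, 0.117, 0.0]
ft_force: [0.2, 0.1, -2.0]
opening: 0.0295
```

Emit:
send_rows:
  moves: [-0.01,0.1,0,-0.1,-0.02,0.18,0,-0.2,-0.03,0.26,0,-0.3,-0.04,0.34,0,-0.4,-0.05,0.42,0,-0.5,-0.06,0.48,0,-0.6,-0.07,0.53,0,-0.7,-0.07,0.57,0,-0.8,-0.07,0.59,0,-0.9,-0.07,0.59,0,-1]

```text
time: 15.3
eef_pos: [0.5628, 0.1096, 0.2364]
tcp_rot: [-0.0, 0.934, 0.359, 0.0]
ft_force: [-0.1, -0.3, -0.6]
opening: 0.0294
```

Emit:
send_rows:
  moves: [0,0,0,-0.1,0,0,0,-0.2,0,0,0,-0.3,0,0,0,-0.4,0,0,0,-0.49,0,0,0,-0.49,0,0,0,-0.49,0,0,0,-0.49,0,0,0,-0.49,0,0,0,-0.49]

```text
time: 16.3
eef_pos: [0.5625, 0.1092, 0.2363]
tcp_rot: [-0.0, 0.883, 0.469, 0.0]
ft_force: [0.5, -0.4, -1.8]
opening: 0.0292
```

```bash
python3 -c "
from h import *
plan((.5628,.1085,.2043),55.8)
t=env.grab_frame('top');s=env.grab_frame('side')
cv2.imwrite('pics/t6.png',t);cv2.imwrite('pics/s6.png',s)
tip=env.state()['eef_pos']-[0,0,.1033]
print(proj('side',tip),proj('top',tip), 'target', proj('side',(.5628,.1085,.109)))
r=lambda a:cv2.resize(a,None,fx=8,fy=8,interpolation=cv2.INTER_CUBIC)
cv2.imwrite('pics/c6.png',np.hstack([r(s[205:255,205:255]),r(t[150:200,210:260])]))"
```

```text
t 16.3 tcp [0.5625 0.1092 0.2363] psi 55.9 tilt [0. 0.] q6 0.71 F [ 0.5 -0.4 -1.8] T [ 0.06 -0.02 -0.01] op 0.0292
  d [-0.004  0.006  0.32 ] roll 0.00344042039011143
(np.float64(231.8895626297069), np.float64(228.13383897559933)) (np.float64(231.55251192094124), np.float64(167.64777245400512)) target (np.float64(232.48740119119967), np.float64(235.0653383566932))
```

View pics/c6.png

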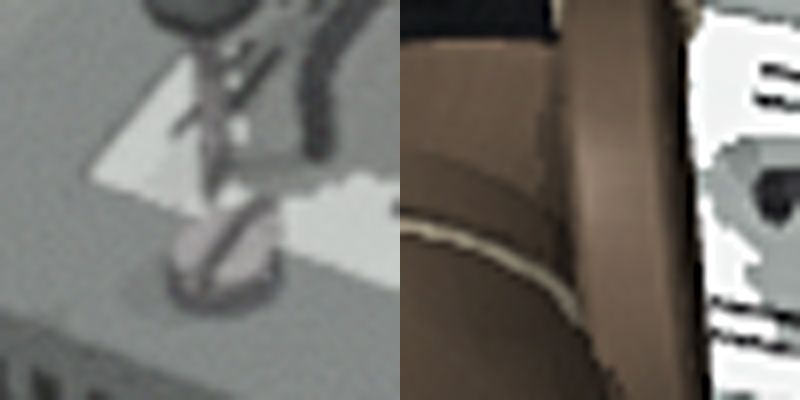

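Side crop: the slot centre is at about (233,235), against the predicted (232.5,235). The blade is right above it, so I descend.

Emit:
send_rows:
  moves: [0,0,0.04,0,0,0,0.08,0,0,0,0.12,0,0,0,0.16,0,0,0,0.2,0,0,0,0.23,0,0,0,0.26,0,0,0,0.28,0,0,0,0.3,0,0,0,0.31,0]

```text
time: 17.4
eef_pos: [0.5631, 0.1092, 0.2055]
tcp_rot: [0.0, 0.883, 0.469, 0.001]
ft_force: [1.2, -0.4, -0.8]
opening: 0.0296
```

```bash
python3 -c "
from h import *
plan((.5628,.1085,.2043),55.8)"
```

```text
t 17.4 tcp [0.5631 0.1092 0.2055] psi 55.9 tilt [ 0.0015 -0.    ] q6 0.71 F [ 1.2 -0.4 -0.8] T [-0.03 -0.29  0.  ] op 0.0296
  d [-0.007  0.001  0.012] roll 0.003921433272152318
```

Emit:
send_rows:
  moves: [0,0,0,-0.1,0,0,0,-0.2,0,0,0,-0.3,0,0,0,-0.4,0,0,0,-0.5,0,0,0,-0.6,0,0,0,-0.7,0,0,0,-0.8,0,0,0,-0.9,0,0,0,-1]

```text
time: 18.4
eef_pos: [0.5633, 0.1096, 0.2055]
tcp_rot: [0.0, 0.739, 0.673, 0.001]
ft_force: [0.8, 0.3, -2.2]
opening: 0.0294
```

```bash
python3 -c "
from h import *
plan((.5628,.1085,.2043),55.8)"
```

```text
t 18.4 tcp [0.5633 0.1096 0.2055] psi 84.6 tilt [0.0021 0.0012] q6 0.21 F [ 0.8  0.3 -2.2] T [ 0.17 -0.43 -0.2 ] op 0.0294
  d [-0.012 -0.004  0.012] roll 1.0062289812638192
```

Emit:
send_rows:
  moves: [0,0,0,-0.1,0,0,0,-0.2,0,0,0,-0.3,0,0,0,-0.4,0,0,0,-0.5,0,0,0,-0.6,0,0,0,-0.7,0,0,0,-0.8,0,0,0,-0.9,0,0,0,-1]

```text
time: 19.4
eef_pos: [0.5622, 0.1095, 0.2054]
tcp_rot: [-0.001, 0.55, 0.835, 0.0]
ft_force: [-0.6, 1.1, -0.6]
opening: 0.0291
```

Emit:
send_rows:
  moves: [0,0,0,-0.1,0,0,0,-0.2,0,0,0,-0.3,0,0,0,-0.4,0,0,0,-0.5,0,0,0,-0.6,0,0,0,-0.7,0,0,0,-0.8,0,0,0,-0.9,0,0,0,-1]

```text
time: 20.4
eef_pos: [0.5614, 0.1088, 0.2053]
tcp_rot: [-0.001, 0.326, 0.945, -0.001]
ft_force: [-1.9, -1.7, 2.1]
opening: 0.0296
```

```bash
python3 -c "
from h import *
plan((.5628,.1085,.2043),55.8)"
```

```text
t 20.4 tcp [0.5614 0.1088 0.2053] psi 141.9 tilt [-0.0031 -0.0008] q6 -0.79 F [-1.9 -1.7  2.1] T [-0.31  0.49 -0.11] op 0.0296
  d [-0.013  0.007  0.01 ] roll 3.0071222797456114
```

Emit:
send_rows:
  moves: [0,0,0,-0.1,0,0,0,-0.2,0,0,0,-0.26,0,0,0,-0.3,0,0,0,-0.34,0,0,0,-0.38,0,0,0,-0.42,0,0,0,-0.42,0,0,0,-0.42,0,0,0,-0.42]

```text
time: 21.4
eef_pos: [0.5617, 0.1085, 0.2053]
tcp_rot: [-0.001, 0.225, 0.974, -0.001]
ft_force: [-3.7, -2.1, 3.0]
opening: 0.0297
```

```bash
python3 -c "
from h import *
plan((.5628,.1085,.2043),55.8)
s=env.grab_frame('side')
cv2.imwrite('pics/s7.png',s)
cv2.imwrite('pics/c7.png',cv2.resize(s[170:255,200:300],None,fx=7,fy=7,interpolation=cv2.INTER_CUBIC))"
```

```text
t 21.4 tcp [0.5617 0.1085 0.2053] psi 153.9 tilt [-0.0023 -0.0016] q6 -1.0 F [-3.7 -2.1  3. ] T [-0.92  1.13 -0.15] op 0.0297
  d [-0.01   0.005  0.01 ] roll 3.425611996749089
```

View pics/c7.png

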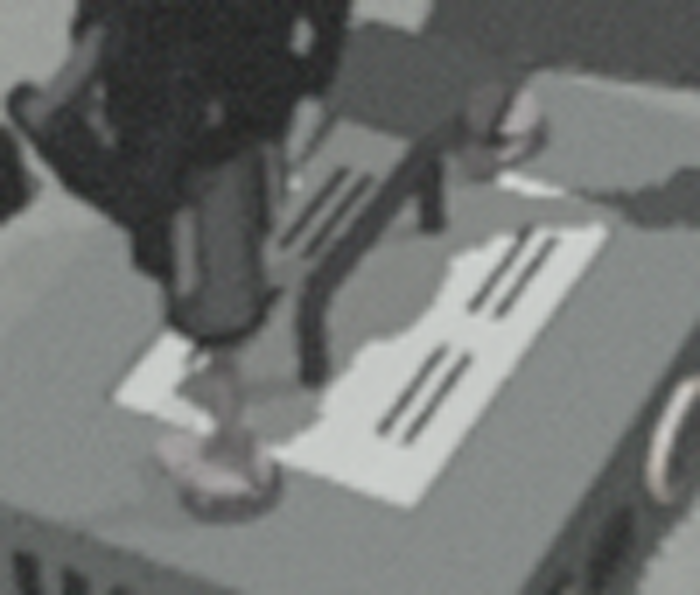

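The left tongue now points away from the panel, to about (224,233). A small extra turn will confirm the stop.

Emit:
send_rows:
  moves: [0,0,0,-0.06,0,0,0,-0.12,0,0,0,-0.16,0,0,0,-0.2,0,0,0,-0.2,0,0,0,-0.2,0,0,0,-0.2,0,0,0,-0.2,0,0,0,-0.2,0,0,0,-0.2]

```text
time: 22.45
eef_pos: [0.5617, 0.1083, 0.2053]
tcp_rot: [-0.001, 0.176, 0.984, -0.001]
ft_force: [-4.1, -3.6, 3.0]
opening: 0.0295
```

```bash
python3 -c "
from h import *
plan((.5628,.1085,.2043),55.8)"
```

```text
t 22.45 tcp [0.5617 0.1083 0.2053] psi 159.7 tilt [-0.0022 -0.002 ] q6 -1.1 F [-4.1 -3.6  3. ] T [-1.03  1.07 -0.09] op 0.0295
  d [-0.009  0.006  0.01 ] roll 3.62573532761029
```

Emit:
send_rows:
  moves: [0,0,0,-0.06,0,0,0,-0.12,0,0,0,-0.18,0,0,0,-0.24,0,0,0,-0.24,0,0,0,-0.24,0,0,0,-0.24,0,0,0,-0.24,0,0,0,-0.24,0,0,0,-0.24]

```text
time: 23.45
eef_pos: [0.5617, 0.1082, 0.2053]
tcp_rot: [-0.001, 0.118, 0.993, -0.001]
ft_force: [-4.5, -4.5, 3.3]
opening: 0.0294
```

```bash
python3 -c "
from h import *
plan((.5628,.1085,.2043),55.8)
s=env.grab_frame('side')
cv2.imwrite('pics/s8.png',s)
cv2.imwrite('pics/c8.png',np.hstack([cv2.resize(a[205:255,205:255],None,fx=8,fy=8,interpolation=cv2.INTER_CUBIC) for a in (cv2.imread('pics/s7.png'),s)]))"
```

```text
t 23.45 tcp [0.5617 0.1082 0.2053] psi 166.5 tilt [-0.0024 -0.002 ] q6 -1.22 F [-4.5 -4.5  3.3] T [-1.08  1.15 -0.3 ] op 0.0294
  d [-0.01   0.006  0.01 ] roll 3.8642812857327544
```

View pics/c8.png

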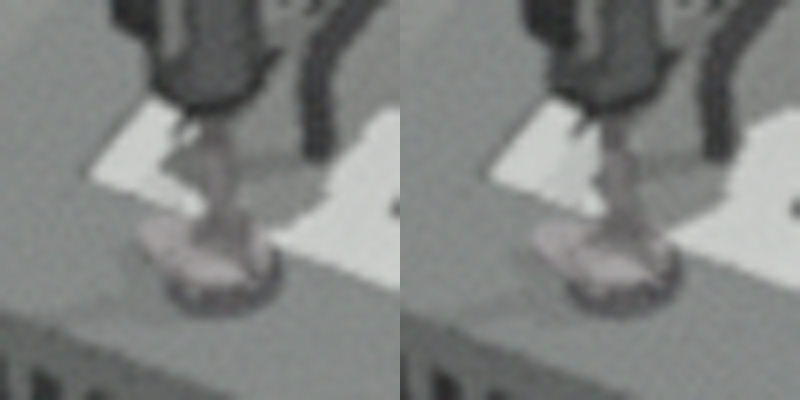

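```bash
python3 -c "
from h import *
c=onz('side',232.7,235,.109)
for z in(.097,.1,.103):
  for k,(u,v) in(('s7',(138,230)),('s8',(135,236))):
    p=onz('side',205+(u+.5)/8-.5,205+(v+.5)/8-.5,z);d=p-np.array([.562,.1085,z]);print(z,k,np.round(d,4),np.degrees(np.arctan2(d[1],d[0])))
for a in(-30,-20,-10.6,0):
  p=np.array([.562,.1085,.1])+.03*np.array([np.cos(np.radians(a)),np.sin(np.radians(a)),0]);q=np.array(proj('side',p));print(a,(q-205+.5)*8)
"
```

```text
0.097 s7 [ 0.0322 -0.0095 -0.    ] -16.38701341483616
0.097 s8 [ 0.0322 -0.0068 -0.    ] -11.994143866824203
0.1 s7 [ 0.031  -0.0068 -0.    ] -12.31775037107893
0.1 s8 [ 0.031  -0.0041 -0.    ] -7.619214659036952
0.103 s7 [ 0.0298 -0.0041 -0.    ] -7.764822942846048
0.103 s8 [ 0.0297 -0.0014 -0.    ] -2.7795083666205382
-30 [163.47566173 214.96292208]
-20 [151.21744578 224.31984827]
-10.6 [141.74707927 234.31281861]
0 [133.78842304 246.65067825]
```

The left tongue measures about -8 to -12° against -10.6° expected at the stop, and the torque is rising, so it's fully open. Next: unload, lift clear of the handle and go to the right fastener.

Emit:
send_rows:
  moves: [0,0,0,0.12,0,0,0,0.24,0,0,-0.15,0.24,0,0,-0.3,0.24,0,0,-0.4,0.35,0,0,-0.5,0.5,0,-0.1,-0.5,0.6,0,-0.2,-0.5,0.75,0,-0.3,-0.5,0.85,0,-0.4,-0.5,1]

```text
time: 24.5
eef_pos: [0.5549, 0.0709, 0.2575]
tcp_rot: [0.002, 0.36, 0.933, 0.002]
ft_force: [0.2, 0.3, -2.2]
opening: 0.0296
```

Emit:
send_rows:
  moves: [-0.04,-0.07,0,0.1,-0.09,-0.14,0,0.2,-0.13,-0.21,0,0.3,-0.18,-0.28,0,0.4,-0.22,-0.35,0,0.5,-0.27,-0.42,0,0.6,-0.32,-0.49,0,0.7,-0.36,-0.56,0,0.8,-0.41,-0.63,0,0.9,-0.45,-0.7,0,1]

```text
time: 25.5
eef_pos: [0.5415, -0.0116, 0.2575]
tcp_rot: [0.002, 0.58, 0.815, 0.002]
ft_force: [-0.4, 0.8, -1.4]
opening: 0.0291
```

Emit:
send_rows:
  moves: [-0.09,-0.05,0,0.1,-0.18,-0.1,0,0.2,-0.28,-0.15,0,0.3,-0.38,-0.2,0,0.4,-0.47,-0.26,0,0.55,-0.56,-0.31,0,0.7,-0.64,-0.35,0,0.85,-0.7,-0.39,0,1,-0.74,-0.41,0,1,-0.74,-0.41,0,1]

```text
time: 26.5
eef_pos: [0.5255, -0.0958, 0.2557]
tcp_rot: [0.0, 0.763, 0.647, 0.0]
ft_force: [-0.1, 0.5, -0.3]
opening: 0.0295
```

```bash
python3 -c "
from h import *
plan((.5246,-.0959,.2053),62.8)
t=env.grab_frame('top');s=env.grab_frame('side')
cv2.imwrite('pics/t9.png',t);cv2.imwrite('pics/s9.png',s)
tip=env.state()['eef_pos']-[0,0,.1033]
u,v=proj('side',tip);print('tip',u,v)
u0,v0=int(u)-20,int(v)-20
for o in(30,12.5):
  a=np.radians(pose()[1][0,0]*0+np.degrees(np.arctan2(pose()[1][1,0],pose()[1][0,0]))+o);d=.008*np.array([np.cos(a),np.sin(a),0])
  print(o,[np.round((np.array(proj('side',tip+k*d))-[u0,v0]+.5)*10) for k in(-1,1)])
L=cv2.resize(s[v0:v0+50,u0:u0+40],None,fx=10,fy=10,interpolation=cv2.INTER_CUBIC)
R=cv2.resize(s[205:255,205:245],None,fx=10,fy=10,interpolation=cv2.INTER_CUBIC)
print('slot pred',(np.array(proj('side',(.5246,-.0959,.109)))-[u0,v0]+.5)*10)
cv2.imwrite('pics/c9.png',np.hstack([L,R]))"
```

```text
t 26.5 tcp [ 0.5255 -0.0958  0.2557] psi 80.6 tilt [ 0.0011 -0.0001] q6 -0.1 F [-0.1  0.5 -0.3] T [ 0.06  0.   -0.02] op 0.0295
  d [-0.002 -0.009  0.504] roll 0.619898452232676
tip 271.1211927782454 171.99498611529245
30 [array([204., 196.]), array([209., 234.])]
12.5 [array([213., 196.]), array([199., 234.])]
slot pred [210.94164006 341.53569745]
```

View pics/c9.png

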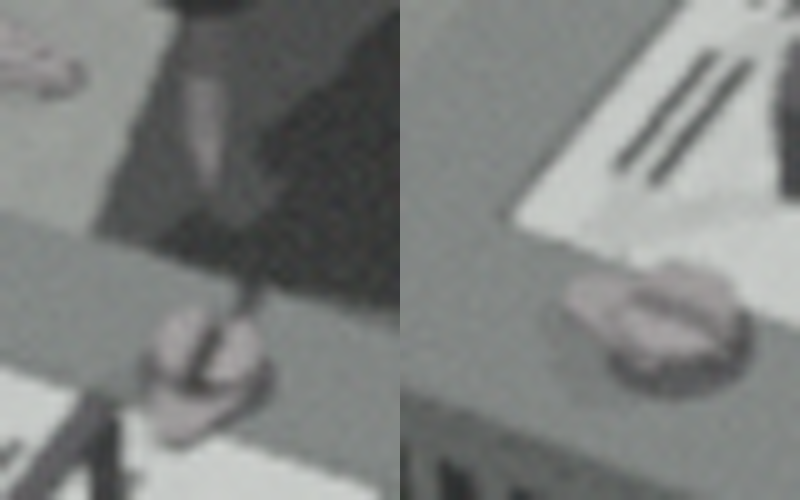

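Crops: the left fastener's tongue points to +x, so it's open. The right slot centre is at about (271,186), against a predicted (271,186). Next I roll onto the slot angle and descend.

Emit:
send_rows:
  moves: [0,-0.01,0,0.12,0,-0.01,0,0.24,0,-0.01,0.05,0.36,0,-0.01,0.1,0.48,0,-0.01,0.15,0.6,0,-0.01,0.19,0.62,0,-0.01,0.23,0.62,0,-0.01,0.27,0.62,0,-0.01,0.29,0.62,0,-0.01,0.3,0.62]

```text
time: 27.6
eef_pos: [0.5241, -0.095, 0.225]
tcp_rot: [-0.0, 0.854, 0.521, -0.0]
ft_force: [-0.6, -0.7, -1.7]
opening: 0.0295
```

Emit:
send_rows:
  moves: [0,0,0.03,0,0,0,0.06,0,0,0,0.09,0,0,0,0.12,0,0,0,0.14,0,0,0,0.16,0,0,0,0.18,0,0,0,0.2,0,0,0,0.2,0,0,0,0.2,0]

```text
time: 28.6
eef_pos: [0.5246, -0.095, 0.2053]
tcp_rot: [0.0, 0.854, 0.521, 0.0]
ft_force: [1.2, 0.2, -2.5]
opening: 0.0295
```

```bash
python3 -c "
from h import *
plan((.5246,-.0959,.2053),62.8)"
```

```text
t 28.6 tcp [ 0.5246 -0.095   0.2053] psi 62.8 tilt [ 0.0012 -0.0001] q6 0.21 F [ 1.2  0.2 -2.5] T [-0.06 -0.41 -0.01] op 0.0295
  d [-0.008  0.003  0.   ] roll -0.0005410994293302172
```

Emit:
send_rows:
  moves: [0,0,0,-0.1,0,0,0,-0.2,0,0,0,-0.3,0,0,0,-0.4,0,0,0,-0.5,0,0,0,-0.6,0,0,0,-0.7,0,0,0,-0.8,0,0,0,-0.9,0,0,0,-1]

```text
time: 29.6
eef_pos: [0.5248, -0.0946, 0.2054]
tcp_rot: [0.0, 0.698, 0.716, 0.001]
ft_force: [3.0, 1.2, -3.5]
opening: 0.0291
```

Emit:
send_rows:
  moves: [0,0,0,-0.1,0,0,0,-0.2,0,0,0,-0.3,0,0,0,-0.4,0,0,0,-0.5,0,0,0,-0.6,0,0,0,-0.7,0,0,0,-0.8,0,0,0,-0.9,0,0,0,-1]

```text
time: 30.6
eef_pos: [0.5235, -0.0949, 0.2053]
tcp_rot: [-0.001, 0.499, 0.867, -0.0]
ft_force: [-0.8, -0.2, -1.1]
opening: 0.0298
```

Emit:
send_rows:
  moves: [0,0,0,-0.1,0,0,0,-0.2,0,0,0,-0.3,0,0,0,-0.4,0,0,0,-0.5,0,0,0,-0.6,0,0,0,-0.7,0,0,0,-0.8,0,0,0,-0.9,0,0,0,-1]

```text
time: 31.6
eef_pos: [0.5228, -0.0957, 0.2053]
tcp_rot: [-0.001, 0.269, 0.963, -0.001]
ft_force: [-1.4, -1.4, 0.6]
opening: 0.0296
```

Emit:
send_rows:
  moves: [0,0,0,-0.1,0,0,0,-0.2,0,0,0,-0.26,0,0,0,-0.32,0,0,0,-0.38,0,0,0,-0.44,0,0,0,-0.5,0,0,0,-0.56,0,0,0,-0.62,0,0,0,-0.62]

```text
time: 32.6
eef_pos: [0.5231, -0.0962, 0.2053]
tcp_rot: [-0.001, 0.117, 0.993, -0.001]
ft_force: [-2.6, -4.2, 2.0]
opening: 0.0297
```

```bash
python3 -c "
from h import *
plan((.5246,-.0959,.2053),62.8)
s=env.grab_frame('side')
cv2.imwrite('pics/s10.png',s)
for a in(-40,-30,-20,-10.6):
  for c in((.5246,-.095,.1),):
    d=np.radians(a+180);p=np.array(c)+.03*np.array([np.cos(d),np.sin(d),0]);print(a,(np.array(proj('side',p))-[250,165]+.5)*10)
cv2.imwrite('pics/c10.png',cv2.resize(s[165:205,250:300],None,fx=10,fy=10,interpolation=cv2.INTER_CUBIC))"
```

```text
t 32.6 tcp [ 0.5231 -0.0962  0.2053] psi 166.6 tilt [-0.0027 -0.0023] q6 -1.6 F [-2.6 -4.2  2. ] T [-1.16  0.87 -0.29] op 0.0297
  d [-0.014  0.006 -0.   ] roll 3.6216559619016246
-40 [284.06113079 290.32241308]
-30 [299.35777919 282.06743191]
-20 [312.16167784 272.23488468]
-10.6 [321.58025839 261.83769239]
```

View pics/c10.png

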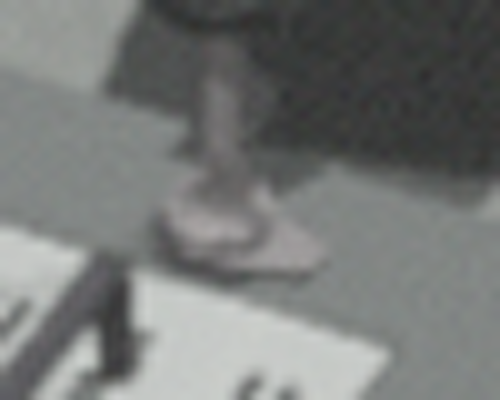

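The right tongue tip is at about (282,190), matching the stop position. Both fasteners are open, so the driver goes back to its hole.

Emit:
send_rows:
  moves: [0,0,0,0.12,0,0,0,0.24,0,0,-0.15,0.24,0,0,-0.3,0.24,0,0,-0.4,0.35,0,0,-0.5,0.5,0,0.1,-0.5,0.6,0,0.2,-0.5,0.75,0,0.3,-0.5,0.85,0,0.4,-0.5,1]

```text
time: 33.65
eef_pos: [0.5339, -0.0548, 0.2551]
tcp_rot: [0.0, 0.361, 0.933, 0.001]
ft_force: [0.0, 0.1, -1.7]
opening: 0.0294
```

Emit:
send_rows:
  moves: [0.09,0.1,0,0,0.18,0.2,0,0,0.28,0.3,0,0,0.37,0.4,0,0,0.46,0.5,0,0,0.56,0.6,0,0,0.65,0.7,0,0,0.74,0.8,0,0,0.84,0.9,0,0,0.93,1,0,0]

```text
time: 34.65
eef_pos: [0.5316, 0.0816, 0.2552]
tcp_rot: [-0.0, 0.36, 0.933, 0.0]
ft_force: [-0.0, -0.8, -0.3]
opening: 0.0293
```

Emit:
send_rows:
  moves: [0.09,0.1,0,0,0.18,0.2,0,0,0.28,0.3,0,0,0.37,0.4,0,0,0.46,0.5,0,0,0.56,0.6,0,0,0.65,0.7,0,0,0.74,0.8,0,0,0.84,0.9,0,0,0.93,1,0,0]

```text
time: 35.65
eef_pos: [0.5298, 0.2182, 0.2553]
tcp_rot: [-0.0, 0.36, 0.933, 0.0]
ft_force: [0.7, 0.4, -1.8]
opening: 0.0289
```

Emit:
send_rows:
  moves: [0.1,0.11,0,0,0.2,0.22,0,0,0.3,0.33,0,0,0.4,0.44,0,0,0.52,0.56,0,0,0.64,0.68,0,0,0.76,0.8,0,0,0.86,0.92,0,0,0.93,1,0,0,0.93,1,0,0]

```text
time: 36.65
eef_pos: [0.528, 0.3551, 0.2552]
tcp_rot: [0.0, 0.359, 0.933, 0.0]
ft_force: [-0.5, -1.0, -1.6]
opening: 0.0294
```

```bash
python3 -c "
from h import *
plan((.5368,.3663,.1225))"
```

```text
t 36.65 tcp [0.528  0.3551 0.2552] psi 137.9 tilt [0.0001 0.0004] q6 -0.31 F [-0.5 -1.  -1.6] T [-0.03  0.02 -0.01] op 0.0294
  d [0.009 0.141 1.327] roll None
```

Emit:
send_rows:
  moves: [0,0.04,0,0,0.01,0.09,0.02,0,0.01,0.14,0.1,0,0.01,0.14,0.18,0,0.01,0.14,0.26,0,0.01,0.14,0.34,0,0.01,0.14,0.4,0,0.01,0.14,0.46,0,0.01,0.14,0.52,0,0.01,0.14,0.6,0]

```text
time: 37.65
eef_pos: [0.537, 0.3648, 0.1953]
tcp_rot: [0.0, 0.36, 0.933, 0.0]
ft_force: [0.5, -0.4, -1.3]
opening: 0.029
```

Emit:
send_rows:
  moves: [0,0,0.1,0,0,0,0.2,0,0,0,0.3,0,0,0,0.4,0,0,0,0.5,0,0,0,0.58,0,0,0,0.64,0,0,0,0.69,0,0,0,0.71,0,0,0,0.72,0]

```text
time: 38.65
eef_pos: [0.5368, 0.3646, 0.1232]
tcp_rot: [0.0, 0.36, 0.933, 0.0]
ft_force: [-0.8, -1.1, -1.3]
opening: 0.0297
```

```bash
python3 -c "
from h import *
plan((.5368,.3663,.1225))"
```

```text
t 38.65 tcp [0.5368 0.3646 0.1232] psi 137.8 tilt [0.0001 0.0001] q6 -0.31 F [-0.8 -1.1 -1.3] T [ 0.01 -0.04 -0.04] op 0.0297
  d [0.011 0.012 0.007] roll None
```

Emit:
send_rows:
  moves: [0,0,0.01,0,0,0,0.02,0,0,0,0.02,0,0,0,0.02,0,0,0,0.02,0,0,0,0.02,0,0,0,0.02,0,0,0,0.02,0,0,0,0.02,0,0,0,0.02,0]

```text
time: 39.65
eef_pos: [0.5371, 0.3648, 0.1223]
tcp_rot: [0.0, 0.36, 0.933, 0.0]
ft_force: [-2.0, -1.0, 5.0]
opening: 0.0294
```

Emit:
send_rows:
  moves: [0,0,0,0,0,0,0,0,0,0,0,0,0,0,0,0,0,0,0,0,0,0,0,0,0,0,0,0,0,0,0,0,0,0,0,0,0,0,0,0]
  hand: -1

```text
time: 40.65
eef_pos: [0.5367, 0.3646, 0.1213]
tcp_rot: [-0.0, 0.36, 0.933, 0.0]
ft_force: [0.8, 0.2, -0.4]
opening: 0.085
```

```bash
python3 -c "
from h import *
plan((.5368,.3663,.2225))"
```

```text
t 40.65 tcp [0.5367 0.3646 0.1213] psi 137.8 tilt [0. 0.] q6 -0.31 F [ 0.8  0.2 -0.4] T [-0.02  0.03 -0.02] op 0.085
  d [ 0.011  0.013 -1.012] roll None
```

The driver is seated, with +5 N contact before release. Next I lift off and go to the panel handle.

Emit:
send_rows:
  moves: [0,0,-0.1,0,0,0,-0.2,0,0,0,-0.3,0,0,0,-0.4,0,0,0,-0.5,0,0,0,-0.6,0,0,0,-0.7,0,0,0,-0.8,0,0,0,-0.9,0,0,0,-1,0]

```text
time: 41.65
eef_pos: [0.5367, 0.3646, 0.2221]
tcp_rot: [-0.0, 0.36, 0.933, -0.0]
ft_force: [-0.2, -0.5, -0.6]
opening: 0.0852
```

Emit:
send_rows:
  moves: [-0.09,-0.1,0,0,-0.18,-0.19,0,0,-0.27,-0.29,0,0,-0.36,-0.38,0,0,-0.45,-0.48,0,0,-0.54,-0.57,0,0,-0.63,-0.67,0,0,-0.72,-0.76,0,0,-0.81,-0.86,0,0,-0.9,-0.95,0,0]

```text
time: 42.65
eef_pos: [0.5396, 0.2326, 0.2213]
tcp_rot: [-0.0, 0.36, 0.933, -0.0]
ft_force: [-0.5, 0.6, 0.3]
opening: 0.0854
```

Emit:
send_rows:
  moves: [-0.09,-0.1,0,0.1,-0.18,-0.19,0,0.2,-0.27,-0.29,0,0.3,-0.36,-0.38,0,0.4,-0.45,-0.48,0,0.5,-0.54,-0.57,0,0.6,-0.63,-0.67,0,0.7,-0.72,-0.76,0,0.8,-0.81,-0.86,0,0.9,-0.9,-0.95,0,1]

```text
time: 43.65
eef_pos: [0.5426, 0.1018, 0.2213]
tcp_rot: [-0.0, 0.581, 0.814, -0.0]
ft_force: [-0.3, 0.1, 0.1]
opening: 0.0852
```

Emit:
send_rows:
  moves: [-0.1,-0.03,0,0.12,-0.2,-0.07,0,0.24,-0.31,-0.1,0,0.36,-0.42,-0.14,0,0.48,-0.54,-0.18,0,0.6,-0.66,-0.22,0,0.72,-0.77,-0.25,0,0.84,-0.85,-0.28,0,0.96,-0.9,-0.3,0,1,-0.92,-0.3,0,1]

```text
time: 44.65
eef_pos: [0.5444, 0.0054, 0.2213]
tcp_rot: [-0.0, 0.763, 0.646, -0.0]
ft_force: [0.5, 0.2, -0.4]
opening: 0.0853
```

```bash
python3 -c "
from h import *
f=lambda u,v,z:onz('top',222+(u+.5)/7-.5,158+(v+.5)/7-.5,z)
a,b=f(240,102,.135),f(490,152,.135);print('handle',(a+b)/2,np.linalg.norm(a-b),np.degrees(np.arctan2(*(a-b)[1::-1])))
plan((.544,.0066,.1143),79.4)
s=env.grab_frame('side');cv2.imwrite('pics/s11.png',s)
cv2.imwrite('pics/c11.png',cv2.resize(s[160:370,160:310],None,fx=2.8,fy=2.8,interpolation=cv2.INTER_CUBIC))
"
```

```text
handle [0.54413644 0.00538352 0.135     ] 0.08894012766994491 79.75345482260371
t 44.65 tcp [0.5444 0.0054 0.2213] psi 80.5 tilt [-0.0001  0.    ] q6 0.1 F [ 0.5  0.2 -0.4] T [ 0.03 -0.04  0.03] op 0.0853
  d [ 0.011 -0.006  1.07 ] roll 0.03751658421999739
```

The picture limit is reached, so I'll continue with numeric checks. The handle measures (0.5441, 0.0054) and 89 mm long, which fits the spec. Descending to grip it.

Emit:
send_rows:
  moves: [0,0,0.1,0.04,0,0,0.2,0.04,0,0,0.32,0.04,0,0,0.44,0.04,0,0,0.56,0.04,0,0,0.68,0.04,0,0,0.8,0.04,0,0,0.9,0.04,0,0,0.97,0.04,0,0,1,0.04]

```text
time: 45.7
eef_pos: [0.5441, 0.0062, 0.1203]
tcp_rot: [-0.0, 0.769, 0.639, -0.0]
ft_force: [-0.0, -0.2, 0.2]
opening: 0.0849
```

Emit:
send_rows:
  moves: [0,0,0.04,0,0,0,0.07,0,0,0,0.07,0,0,0,0.07,0,0,0,0.07,0,0,0,0.07,0,0,0,0.07,0,0,0,0.07,0,0,0,0.07,0,0,0,0.07,0]
  hand: 1
  force: 80

```text
time: 46.7
eef_pos: [0.5448, 0.0061, 0.1149]
tcp_rot: [0.0, 0.769, 0.639, 0.0]
ft_force: [-1.6, -0.4, 5.6]
opening: 0.0083
```

```bash
python3 -c "
from h import *
plan((.544,.0066,.1143),79.4)
a=cv2.imread('pics/side0.png').astype(int);b=cv2.imread('pics/s11.png').astype(int)
for n,im in(('before',a),('after',b)):
  g=im[295:320,185:215].mean(2);m=g>150;ys,xs=np.nonzero(g>np.percentile(g,99));print(n,xs.mean()+185,ys.mean()+295,np.abs(a-b)[295:345,185:280].mean())
d=np.abs(a-b).max(2)
for nm,(y0,y1,x0,x1) in dict(driver=(300,345,185,220),cross=(312,350,245,275),drill=(270,345,50,160),pliers=(135,165,200,265),batt=(178,218,160,205)).items(): print(nm,(d[y0:y1,x0:x1]>30).mean().round(3))
"
```

```text
t 46.7 tcp [0.5448 0.0061 0.1149] psi 79.4 tilt [ 0.0006 -0.0001] q6 0.12 F [-1.6 -0.4  5.6] T [ 0.04  0.26 -0.06] op 0.0083
  d [ 0.003 -0.009  0.006] roll 4.302062701354189e-05
before 197.0 303.625 7.84919298245614
after 199.4 306.0 7.84919298245614
driver 0.074
cross 0.0
drill 0.0
pliers 0.43
batt 0.0
```

Emit:
send_rows:
  moves: [0,0,-0.03,0,0,0,-0.06,0,0,0,-0.1,0,0,0,-0.15,0,0,0,-0.2,0,0,0,-0.25,0,0,0,-0.3,0,0,0,-0.35,0,0,0,-0.4,0,0,0,-0.45,0]

```text
time: 47.7
eef_pos: [0.5445, 0.0062, 0.1597]
tcp_rot: [0.0, 0.769, 0.639, 0.0]
ft_force: [1.0, -0.2, -4.6]
opening: 0.0085
```

```bash
python3 -c "
from h import *
plan((.485,-.3685,.25),90)
s=env.grab_frame('side');cv2.imwrite('pics/s12.png',s)
"
```

```text
t 47.7 tcp [0.5445 0.0062 0.1597] psi 79.4 tilt [0.0001 0.    ] q6 0.12 F [ 1.  -0.2 -4.6] T [-0.05  0.04 -0.  ] op 0.0085
  d [-3.792  0.104 -0.903] roll -0.37003208527532505
```

Weight is carried at about 4 N and the panel is free and level. Moving to the mat.

Emit:
send_rows:
  moves: [-0.07,0,0,-0.03,-0.15,0,0,-0.08,-0.24,0.01,0,-0.13,-0.34,0.01,0,-0.18,-0.44,0.02,0,-0.23,-0.54,0.02,0,-0.28,-0.64,0.02,0,-0.33,-0.75,0.03,0,-0.38,-0.85,0.03,0,-0.43,-0.95,0.03,0,-0.46]

```text
time: 48.75
eef_pos: [0.5294, -0.0886, 0.1589]
tcp_rot: [-0.0, 0.691, 0.723, -0.0]
ft_force: [0.9, 0.2, -4.3]
opening: 0.0083
```

Emit:
send_rows:
  moves: [-0.09,-0.02,0,0,-0.19,-0.04,0,0,-0.28,-0.06,0,0,-0.37,-0.08,0,0,-0.47,-0.1,0,0,-0.56,-0.11,0,0,-0.65,-0.13,0,0,-0.74,-0.15,0,0,-0.84,-0.17,0,0,-0.93,-0.19,0,0]

```text
time: 49.75
eef_pos: [0.5151, -0.1824, 0.1593]
tcp_rot: [0.0, 0.691, 0.723, -0.0]
ft_force: [0.2, -0.1, -4.4]
opening: 0.008
```

Emit:
send_rows:
  moves: [-0.09,-0.02,0,0,-0.19,-0.04,0,0,-0.28,-0.06,0,0,-0.37,-0.08,0,0,-0.47,-0.1,0,0,-0.56,-0.11,0,0,-0.65,-0.13,0,0,-0.74,-0.15,0,0,-0.84,-0.17,0,0,-0.93,-0.19,0,0]

```text
time: 50.75
eef_pos: [0.5003, -0.2762, 0.1593]
tcp_rot: [0.0, 0.691, 0.723, -0.0]
ft_force: [0.9, -0.7, -4.4]
opening: 0.0082
```

Emit:
send_rows:
  moves: [-0.1,-0.02,0.03,0,-0.2,-0.04,0.08,0,-0.3,-0.06,0.13,0,-0.41,-0.08,0.18,0,-0.52,-0.1,0.23,0,-0.62,-0.12,0.28,0,-0.72,-0.14,0.33,0,-0.82,-0.16,0.37,0,-0.9,-0.18,0.4,0,-0.93,-0.19,0.4,0]

```text
time: 51.75
eef_pos: [0.4851, -0.3699, 0.1187]
tcp_rot: [-0.0, 0.691, 0.723, -0.0]
ft_force: [0.1, -0.1, -4.1]
opening: 0.0085
```

```bash
python3 -c "
from h import *
plan((.4845,-.3685,.0283),92.5)
"
```

```text
t 51.75 tcp [ 0.4851 -0.3699  0.1187] psi 92.5 tilt [-0.0006  0.0003] q6 -0.77 F [ 0.1 -0.1 -4.1] T [ 0.01 -0.01  0.03] op 0.0085
  d [ 0.014 -0.005  0.904] roll 0.001285279972472624
```

Emit:
send_rows:
  moves: [0,0,0.1,0,0,0,0.2,0,0,0,0.31,0,0,0,0.42,0,0,0,0.53,0,0,0,0.63,0,0,0,0.72,0,0,0,0.79,0,0,0,0.84,0,0,0,0.86,0]

```text
time: 52.75
eef_pos: [0.4854, -0.3689, 0.0326]
tcp_rot: [-0.0, 0.691, 0.723, -0.0]
ft_force: [-0.2, -0.4, -3.8]
opening: 0.0081
```

Emit:
send_rows:
  moves: [0,0,0.01,0,0,0,0.02,0,0,0,0.03,0,0,0,0.035,0,0,0,0.04,0,0,0,0.045,0,0,0,0.045,0,0,0,0.045,0,0,0,0.045,0,0,0,0.045,0]

```text
time: 53.75
eef_pos: [0.4858, -0.3692, 0.0292]
tcp_rot: [0.0, 0.691, 0.723, 0.0]
ft_force: [-1.4, 1.0, -0.2]
opening: 0.0085
```

```bash
python3 -c "
from h import *
plan((.4845,-.3685,.0283),92.5)
"
```

```text
t 53.75 tcp [ 0.4858 -0.3692  0.0292] psi 92.6 tilt [ 0.0003 -0.0003] q6 -0.77 F [-1.4  1.  -0.2] T [ 0.1   0.16 -0.03] op 0.0085
  d [ 0.008 -0.013  0.009] roll 0.002722651957084862
```

The mat now takes the weight, so I release and retreat upward.

Emit:
send_rows:
  moves: [0,0,0,0,0,0,0,0,0,0,0,0,0,0,0,0,0,0,0,0,0,0,0,0,0,0,0,0,0,0,0,0,0,0,0,0,0,0,0,0]
  hand: -1

```text
time: 54.75
eef_pos: [0.4856, -0.369, 0.0288]
tcp_rot: [0.0, 0.691, 0.723, -0.0]
ft_force: [-0.6, 0.4, 0.2]
opening: 0.0857
```

Emit:
send_rows:
  moves: [0,0,-0.05,0,0,0,-0.1,0,0,0,-0.2,0,0,0,-0.3,0,0,0,-0.42,0,0,0,-0.54,0,0,0,-0.66,0,0,0,-0.78,0,0,0,-0.9,0,0,0,-1,0]

```text
time: 55.75
eef_pos: [0.4858, -0.3692, 0.1301]
tcp_rot: [0.0, 0.691, 0.723, 0.0]
ft_force: [-0.3, -0.5, -0.3]
opening: 0.0856
```

Emit:
send_rows:
  moves: [0.1,0,-0.1,0,0.2,0,-0.2,0,0.3,0,-0.3,0,0.4,0,-0.4,0,0.5,0,-0.5,0,0.6,0,-0.6,0,0.7,0,-0.7,0,0.8,0,-0.8,0,0.9,0,-0.9,0,1,0,-1,0]

```text
time: 56.75
eef_pos: [0.4811, -0.2683, 0.2296]
tcp_rot: [0.0, 0.691, 0.723, 0.0]
ft_force: [-0.6, -0.3, -0.1]
opening: 0.0855
```

```bash
python3 -c "
from h import *
plan((.4845,-.3685,.0283),92.5)
t=env.grab_frame('top');s=env.grab_frame('side');cv2.imwrite('pics/t13.png',t);cv2.imwrite('pics/s13.png',s)
for n,im in(('side',s),('top',t)):
  g=cv2.cvtColor(im,cv2.COLOR_BGR2GRAY);u,v=map(int,proj(n,(.4855,-.369,.009)))
  m=np.zeros_like(g);m[v-50:v+50,u-60:u+60]=(g[v-50:v+50,u-60:u+60]>140)*255
  m=cv2.morphologyEx(m,cv2.MORPH_CLOSE,np.ones((5,5)));k,l,st,ce=cv2.connectedComponentsWithStats(m);i=l[v-8:v+8,u-12:u+12].ravel();i=np.bincount(i[i>0]).argmax() if (i>0).any() else 0
  c=cv2.findContours((l==i).astype(np.uint8),0,1)[0];c=max(c,key=cv2.contourArea);P=np.float32([np.array(onz(n,*p[0].astype(float),.009)[:2])*1000 for p in c]);print(n,(u,v),cv2.minAreaRect(P))
a=cv2.imread('pics/side0.png').astype(int);A=cv2.imread('pics/top0.png').astype(int)
d=np.abs(a-s).max(2);D=np.abs(A-t.astype(int)).max(2)
for nm,(y0,y1,x0,x1) in dict(driver=(295,345,185,220),cross=(312,350,245,275),drill=(270,345,50,160),pliers=(135,165,200,265),batt=(178,218,160,205)).items(): print(nm,(d[y0:y1,x0:x1]>30).mean().round(3))
for nm,(y0,y1,x0,x1) in dict(driver=(160,190,110,145),cross=(210,245,105,145),drill=(60,135,128,205),pliers=(95,162,385,415),batt=(80,125,280,328)).items(): print('top',nm,(D[y0:y1,x0:x1]>30).mean().round(3))
for n,im,(u,v) in(('side0',a,(198.6,306.4)),('s13',s,(198.6,306.4)),('top0',A,(120.7,171.7)),('t13',t,(120.7,171.7))):
  q=np.asarray(im,float).mean(2);r=q[int(v)-6:int(v)+7,int(u)-6:int(u)+7];w=np.clip(r-np.percentile(r,60),0,None);Y,X=np.mgrid[-6:7,-6:7];print(n,(w*X).sum()/w.sum(),(w*Y).sum()/w.sum(),r.max())
"
```

```text
t 56.75 tcp [ 0.4811 -0.2683  0.2296] psi 92.6 tilt [ 0.0001 -0.    ] q6 -0.63 F [-0.6 -0.3 -0.1] T [-0.02 -0.06  0.02] op 0.0855
  d [-1.002 -0.011  2.013] roll 0.0027108439693240612
side (307, 157) ((484.8330993652344, -337.4634704589844), (121.2435073852539, 115.81108856201172), 2.7837767601013184)
top (407, 210) ((483.84698486328125, -318.9324035644531), (119.17797088623047, 69.45713806152344), 2.72546648979187)
driver 0.063
cross 0.0
drill 0.0
pliers 0.0
batt 0.0
top driver 0.124
top cross 0.0
top drill 0.066
top pliers 0.067
top batt 0.024
side0 -0.46681532004197335 -1.9401888772298002 160.66666666666666
s13 -1.0397419891801913 -2.4517616867804133 160.0
top0 -0.22911304242497654 0.3936347394240379 222.0
t13 0.6502927150777346 -0.32214166634358143 226.33333333333334
```

```bash
python3 -c "
from plant import env
print(env.close_job())"
```

```text
the job is handed in; nothing more can be done
None
```

I finished the job and handed it in at about 57 s of the 72 s allowed, with the gripper open and clear of everything.

**What was done:** I took the hexagonal flat-blade driver from the stand's +x hole and turned both fasteners counter-clockwise to their stops. I put the driver back upright in the same hole, then lifted the panel off by its handle and laid it flat, handle up, on the mat.

**What the checks showed:**
- **Fasteners:** both tongues were seen a quarter turn round, within a few degrees of the stop direction. Torque rose to about 0.3 N m at the end of each turn. The driver had to turn about 17° more than my estimate before that, which I put down to give in the grip or the blade.
- **Driver:** the stand took about 5 N just before I let go. In both final pictures its top is within about 1 pixel of where it started.
- **Panel:** the mat took its weight before I let go. Its short side measures 119–121 mm, turned about 2.7° to match the mat, and its +y edge is within about 5 mm of where expected in both views.
- **Bystanders:** the side view shows no change for the drill, pliers, battery and cross-point driver. The top view differs by 2–7 % at the drill, pliers and battery; I think that is the arm or its shadow, but did not confirm it.
- **Forces:** no reading between moves was above about 7 N.

**What I couldn't check:** I had used up the picture viewings, so the final state was checked by numbers only. Part of the panel was hidden in both final pictures. The gripper read 8.3 mm on the 11 mm handle bar, and I never found out why.

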